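# Put the soft-faced hammer away in its tray

## Task

Put the hammer with the red faces away in the tool tray: lay it in the empty hammer-shaped recess, head in the wide part and handle in the long slot, fully home on the yellow floor, and let go of it. Leave the dark steel hammer and the iron ring where they are.

Things in the scene. Friction and masses are not known exactly. Their poses are not given: they have to be found in the camera images.
- soft_hammer_grip (a point): Hammer to put away, about 0.35 kg, lying flat: round red face at each head end, pale handle with red end. Point: balance point on the handle, 15 mm above its support; x along the handle to the head. Head 90 (y) x 30 x 30 mm, centre 40 mm ahead (+x). Handle 22 wide, 24 tall, mid-height at the point, ends 130 mm behind; last 12 mm are 30 tall. Symmetric left/right. Grasp across the handle here.
- recess (a point): Where that balance point is when home, 19 mm above the table; x to the recess's head part. Fixed black tray, top 14 mm above the table, from 158 mm behind the point to 80 ahead, 76 to each side. Recess 10 mm deep, yellow floor. Head part 16 to 64 mm ahead, 112 wide; handle slot 46 wide, to 142 behind: 9 to 12 mm play all round. Home, the handle stands 17 mm out. Two thin side slots are filled.
- steel_hammer_grip (a point): Bystander, to be left alone: a hammer of the same size and form as the soft-faced one, with a dark steel head and a dark handle. This point lies on its handle, 40 mm behind the head's centre, 15 mm above the table; x towards its head.
- ring_mid (a point): Bystander, to be left alone: a dark iron ring lying flat, 110 mm across, 30 mm tall, wall 6 mm. This point is its centre, 15 mm above the table.

How it is judged (in metres and radians):
At the end, for the whole second after the job is handed in: The red-faced hammer lies still in the hammer-shaped recess, on the yellow floor (its balance point within 20 mm of the recess point horizontally and less than 4 mm above its home height) and in line with the recess within 10 degrees (horizontal distance between soft_hammer_grip and recess below 0.02 m and z of soft_hammer_grip in the frame of recess below 0.004 m and angle between the x axis of soft_hammer_grip and the x axis of recess, either way round below 0.175 rad and linear speed of soft_hammer below 0.02 m/s); the robot touches nothing.
It fails at once if the dark steel hammer is moved by more than 30 mm (distance of steel_hammer_grip from where it was at the start of the episode above 0.03 m).
It fails at once if the iron ring is moved by more than 30 mm (distance of ring_mid from where it was at the start of the episode above 0.03 m).
It also fails if it takes over 40 s, if anything falls off the work surface, if the arm or the gripper's body presses on something with over 40 N, if the wrist force passes 120 N, or if a joint passes its speed limit or range.

## Robot

A 6-joint arm with a two-finger parallel gripper is mounted at the origin on the work surface. World frame = base frame: x ahead of the robot, y to its left, z up, the work surface at z = 0. Lengths are in m, angles in degrees, forces in N, time in s.
With the tool pointing down it reaches from about 0.35 to 0.875 m from the base axis. Payload 4.2 kg.
Tool frame: the origin (TCP) lies between the finger pads; the fingertips stand 25 mm ahead of it and the grasp point (between the pads) lies 6 mm ahead of it; z points along the fingers, y is the line along which they close (so a half turn about z gives the same grasp; the last joint's range is limited). The gripper opens to 87 mm and grips with 3 to 60 N. Pads are 19 mm wide; open, the fingers measure 117 mm over their backs; the gripper's body (75 mm by 190 mm) begins 51 mm behind the grasp point.
Start: joints at [92.051, 22.042, 0.453, 0, -68.411, -14.817], TCP at [0.138, 0.61, 0.248] pointing down, gripper open.
Joint ranges: [-179.83, 179.83], [-69.29, 118.12], [-61.27, 80.66], [-181.25, 117.63], [-171.15, -9.14], [-177.46, 177.46]. Speed limits (degrees/s): [159.86, 159.86, 180, 180, 180, 180].

## Interface

Orientations are given as [roll, pitch, yaw] about the fixed x, y, z axes, in that order (R = Rz(yaw) Ry(pitch) Rx(roll)).
In Python, from workcell import manip gives the robot as it stands. The module is installed in compiled form; this text tells all that it offers.
- The arm moves only by the tool drive_tool, never from a script. Its argument "plan" is a list of rows, each a list of 7 numbers: the shift along the world's x, y, z in mm, then the turn, a rotation vector about the world's x, y, z in rad, then the opening, from 0 (shut) to 1 (fully open). A call has exactly 5 rows; each row shifts and turns the commanded pose from where the row before left it; what a row does not reach is not made up. A row lasts 1/8 s, in which the tool goes at most 62.5 mm and 10.7 degrees, less where a joint would pass 70% of its speed; a pose out of reach is approached as far as the arm can. A call with a gripper value outside its range is refused whole. The fingers move at their own pace and stop on an object; "force" is the grip in N (left out, the last holds). Time passes only in rows, so rows that do not move let the fingers close, or fill a call up. It gives the time, the measured TCP pose, the force, the opening and the grip force at its end, in the units of the state.
- manip.state(): the state, without advancing time (a new reading comes with each control period).
- manip.grab_frame(name): name is "side" or "top"; returns the picture (384x512x3 uint8, red, green, blue); there is no depth.
- manip.camera_params(name): a dict with "K" (3x3 intrinsics, pixels), "extrinsics" (4x4, takes a point from world to camera coordinates). Camera axes: x right, y down, z forward; pixel columns grow to the right and rows downward; lengths in m; the calibration is good to about 2 mm. A picture is of the moment at which its call begins. camera_params takes no time and is no camera call.
- manip.sign_off(): hands the job in; it is judged then, once.
The state is a dict: "time": time; "joints": joint angles; "joint_vel": joint speeds; "joint_efforts": joint torques, N m; "tool_pos": TCP position; "orientation": TCP orientation; "force": force on the tool from outside, world axes, zero at the start; "torque": the same for the moment, N m; "finger_gap": opening from 0.0 (shut) to 1.0 (fully open); "grasp_force": force on a finger pad.
Only numpy, scipy, OpenCV 4.12 (cv2) and the standard library are available. Lean on these libraries where they do the work, as an engineer would, in place of code of your own. Each camera call takes 0.05 s, during which the arm holds its last target. There are 200 camera calls.

## Working session

There is one attempt and no reset: what is moved stays moved. The work goes in short steps, Python scripts to look and compute and a tool call to move; the robot and the scene stay as the last step left them, time stands still between calls to the robot, and variables do not carry over. Pictures are saved under pics/ and viewed, at most 10 in all, crops included, and the job is handed in when it is done.

Besides the shell and the picture viewer there is one more tool, called after ">>>" by a JSON object that holds its "fn" and its "kwargs", one argument or row to a line. drive_tool: Moves the arm, as the interface text tells. Its arguments: {"type":"object","properties":{"plan":{"type":"array","items":{"type":"array","items":{"type":"number"}}},"force":{"type":"number"}},"required":["plan"]}

```bash
mkdir -p pics; cat > h.py <<'E'
import numpy as np, cv2
from workcell import manip
def snap(n,f):
    im=manip.grab_frame(n); cv2.imwrite('pics/'+f,cv2.cvtColor(im,cv2.COLOR_RGB2BGR)); return im
def ray(n,uv,z):
    c=manip.camera_params(n);K=np.array(c['K']);E=np.array(c['extrinsics']);R,t=E[:3,:3],E[:3,3]
    o=-R.T@t; d=R.T@np.linalg.inv(K)@np.array([uv[0],uv[1],1.]); return o+d*(z-o[2])/d[2]
def proj(n,p):
    c=manip.camera_params(n);E=np.array(c['extrinsics']);q=np.array(c['K'])@(E[:3,:3]@np.array(p)+E[:3,3]); return q[:2]/q[2]
E
python3 - <<'E'
from h import *
snap('top','t0.png');snap('side','s0.png')
s=manip.state();print(s['time'],s['tool_pos'],s['orientation'],s['finger_gap'])
for n in('top','side'):
    E=np.array(manip.camera_params(n)['extrinsics']);print(n,-E[:3,:3].T@E[:3,3])
E
```

```text
0.1 [0.13798493 0.60908761 0.24657307] [ 1.79888695e+02 -4.85997194e-03 -1.27751176e+01] 1.0011111657807215
top [ 0.36773056 -0.02095188  1.18586032]
side [ 0.13941782 -0.61988359  0.50646493]
```

View pics/t0.png

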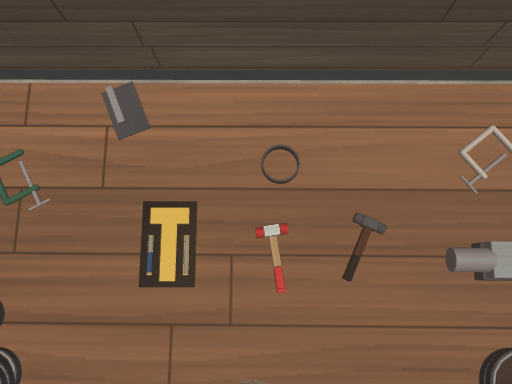

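View pics/s0.png

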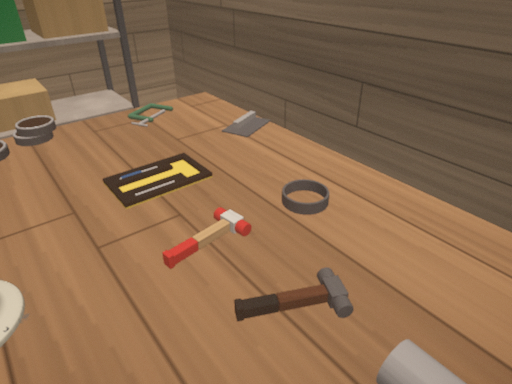

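```bash
python3 - <<'E'
from h import *
im=cv2.imread('pics/t0.png');cv2.imwrite('pics/t0c.png',cv2.resize(im[190:300,130:290],None,fx=5,fy=5,interpolation=cv2.INTER_CUBIC))
im=cv2.imread('pics/s0.png');cv2.imwrite('pics/s0c.png',cv2.resize(im[145:275,95:260],None,fx=4.6,fy=4.6,interpolation=cv2.INTER_CUBIC))
print(proj('top',[0,0,0]),proj('top',[.138,.61,.25]),ray('top',[280,164],.015))
E
```

```text
[248.81446943 424.1036011 ] [-44.68784284 388.45187756] [ 0.69272599 -0.08223722  0.015     ]
```

View pics/t0c.png

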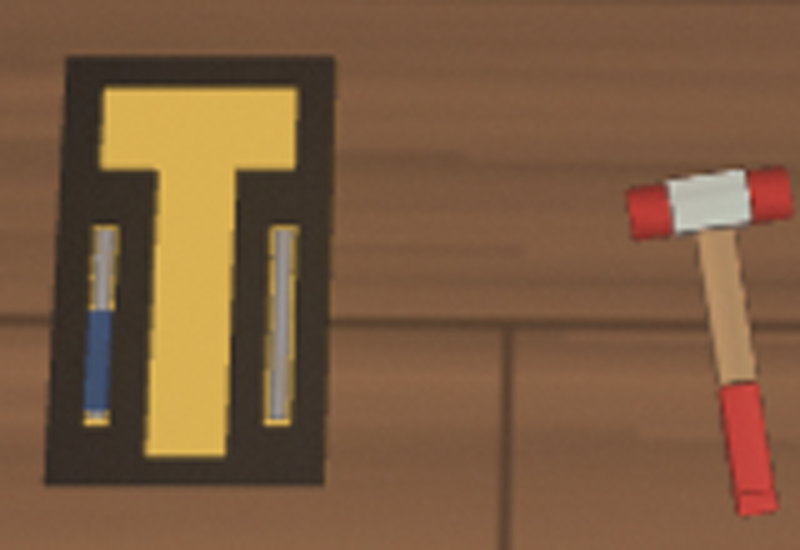

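View pics/s0c.png

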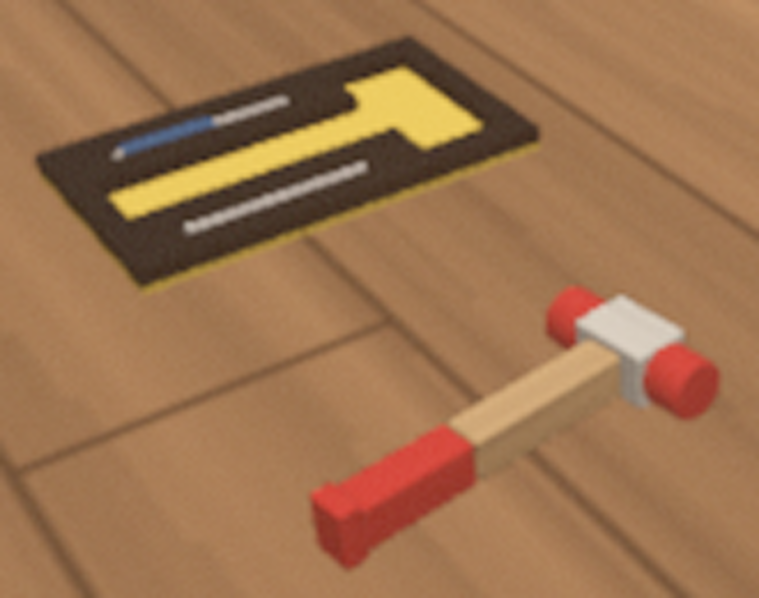

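The top crop shows the tray corners at crop px (66,57), (335,57), (324,486) and (45,486). The hammer head's ends are at (628,213) and (791,193), and its handle end is at (757,514). The side crop confirms the hammer lies flat on the table and the recess is empty.

```bash
python3 - <<'E'
from h import *
def T(x,y,z): return ray('top',[130+x/5-.4,190+y/5-.4],z)
c=[T(*p,.014) for p in((66,57),(335,57),(324,486),(45,486))]
f=(c[0]+c[1])/2;b=(c[2]+c[3])/2;u=(f-b)/np.linalg.norm(f-b)
print('tray',np.linalg.norm(f-b),np.linalg.norm(c[0]-c[1]),np.degrees(np.arctan2(u[1],u[0])),'recess',f-.08*u,b+.158*u)
l=T(628,213,.015);r=T(791,193,.015);e=T(757,514,.03);h=(l+r)/2;d=l-r
n=T(717,232,.027);m=T(737,383,.027)
print('head',np.linalg.norm(d),h,'ang head',np.degrees(np.arctan2(-d[0],d[1])))
w=(h-e)[:2];a=np.arctan2(w[1],w[0]);print('len',np.linalg.norm(w),'ang',np.degrees(a),'ang handle',np.degrees(np.arctan2(*(n-m)[[1,0]])))
w/=np.linalg.norm(w);print('grip',h[:2]-.04*w,e[:2]+.13*w)
# side checks
def S(x,y,z): return ray('side',[95+x/4.6-.4,145+y/4.6-.4],z)
print('side head top', S(630,327,.03),'tray',[S(*p,.014)[:2] for p in((410,37),(537,130),(143,280),(40,158))],c)
E
```

```text
tray 0.2374592783714046 0.15271532917153516 0.6141479314103968 recess [0.50281645 0.22931027 0.014     ] [0.50335714 0.22931606 0.014     ]
head 0.09140507430598323 [ 0.50202156 -0.0579738   0.015     ] ang head 7.4622508935076155
len 0.16987836815239776 ang 8.436129549885152 ang handle 7.532040643362284
grip [ 0.46245436 -0.06384207] [ 0.46257468 -0.06382423]
side head top [ 0.50007419 -0.05765887  0.03      ] tray [array([0.5803951 , 0.30451233]), array([0.57944219, 0.15271306]), array([0.34401356, 0.14515795]), array([0.3449148 , 0.29914012])] [array([0.58228389, 0.3065236 , 0.014     ]), array([0.58333982, 0.15381192, 0.014     ]), array([0.34608986, 0.1514927 , 0.014     ]), array([0.34464258, 0.30375232, 0.014     ])]
```

>>> {"fn": "drive_tool", "kwargs": {
  "plan": [
    [22,-45,0,0,0,0.024,1],
    [22,-45,0,0,0,0.024,1],
    [22,-45,0,0,0,0.024,1],
    [22,-45,0,0,0,0.024,1],
    [22,-45,0,0,0,0.024,1]
  ],
  "force": 30
}}

```text
time: 0.72
tool_pos: [0.2485, 0.3827, 0.2473]
orientation: [180.0, 0.0, -5.8]
force: [1.1, 0.4, 0.0]
finger_gap: 1.0
grasp_force: 0.0
```

>>> {"fn": "drive_tool", "kwargs": {
  "plan": [
    [22,-45,0,0,0,0.024,1],
    [22,-45,0,0,0,0.024,1],
    [22,-45,0,0,0,0.024,1],
    [22,-45,0,0,0,0.024,1],
    [22,-45,0,0,0,0.024,1]
  ]
}}

```text
time: 1.35
tool_pos: [0.3583, 0.1579, 0.2475]
orientation: [-180.0, -0.0, 1.1]
force: [1.4, -0.1, -0.5]
finger_gap: 1.0
grasp_force: 0.0
```

>>> {"fn": "drive_tool", "kwargs": {
  "plan": [
    [22,-45,0,0,0,0.024,0.7],
    [22,-45,-20,0,0,0.024,0.7],
    [22,-45,-30,0,0,0.024,0.7],
    [22,-45,-30,0,0,0.024,0.7],
    [20,-42,-20,0,0,0.024,0.7]
  ]
}}

```text
time: 1.98
tool_pos: [0.4659, -0.0642, 0.146]
orientation: [-180.0, 0.1, 7.9]
force: [0.5, 0.6, 0.8]
finger_gap: 0.705
grasp_force: 0.0
```

>>> {"fn": "drive_tool", "kwargs": {
  "plan": [
    [-3.5,0,-40,0,0,0,0.7],
    [0,0,-40,0,0,0,0.7],
    [0,0,-20,0,0,0,0.7],
    [0,0,-8,0,0,0,0.7],
    [0,0,0,0,0,0,0.7]
  ]
}}

```text
time: 2.6
tool_pos: [0.4626, -0.0624, 0.0394]
orientation: [180.0, 0.0, 7.9]
force: [0.0, -0.1, -0.2]
finger_gap: 0.7
grasp_force: 0.0
```

>>> {"fn": "drive_tool", "kwargs": {
  "plan": [
    [0,0,0,0,0,0,0.1],
    [0,0,0,0,0,0,0.1],
    [0,0,0,0,0,0,0.1],
    [0,0,0,0,0,0,0.1],
    [0,0,0,0,0,0,0.1]
  ],
  "force": 30
}}

```text
time: 3.22
tool_pos: [0.4626, -0.0624, 0.0397]
orientation: [180.0, -0.0, 7.9]
force: [-0.7, 1.4, 2.1]
finger_gap: 0.25
grasp_force: 30.0
```

>>> {"fn": "drive_tool", "kwargs": {
  "plan": [
    [0,0,10,0,0,0,0.1],
    [0,0,20,0,0,0,0.1],
    [0,0,20,0,0,0,0.1],
    [0,0,20,0,0,0,0.1],
    [0,0,0,0,0,0,0.1]
  ]
}}

```text
time: 3.85
tool_pos: [0.4632, -0.0623, 0.1107]
orientation: [-180.0, -0.2, 7.8]
force: [0.8, 0.7, -4.3]
finger_gap: 0.24
grasp_force: 29.9
```

>>> {"fn": "drive_tool", "kwargs": {
  "plan": [
    [4,20,0,0,0,-0.012,0.1],
    [6,40,0,0,0,-0.025,0.1],
    [6,40,0,0,0,-0.025,0.1],
    [6,40,0,0,0,-0.025,0.1],
    [5,40,0,0,0,-0.025,0.1]
  ]
}}

```text
time: 4.47
tool_pos: [0.4887, 0.1184, 0.1082]
orientation: [179.9, 0.2, 1.4]
force: [0.3, -0.2, -4.5]
finger_gap: 0.254
grasp_force: 29.9
```

>>> {"fn": "drive_tool", "kwargs": {
  "plan": [
    [5,40,0,0,0,-0.012,0.1],
    [4,40,0,0,0,0,0.1],
    [2,20,0,0,0,0,0.1],
    [1,10,0,0,0,0,0.1],
    [0,0,0,0,0,0,0.1]
  ]
}}

```text
time: 5.1
tool_pos: [0.5011, 0.2271, 0.1089]
orientation: [179.9, 0.1, 0.8]
force: [-0.2, -0.5, -4.4]
finger_gap: 0.245
grasp_force: 29.9
```

```bash
python3 - <<'E'
from h import *
a=snap('top','t1.png');b=snap('side','s1.png')
A=cv2.resize(a[185:305,120:220],None,fx=4,fy=4,interpolation=2);B=cv2.resize(b[90:225,90:220],None,fx=4*120/135,fy=4*120/135,interpolation=2)[:480]
A=A[:B.shape[0]];cv2.imwrite('pics/m1.png',np.hstack([A[:480],B[:len(A)]])[:,:,::-1].copy()[:,:800]);print(A.shape,B.shape,B.shape)
s=manip.state();print(s['tool_pos'],s['orientation'],s['force'],s['torque'])
E
```

```text
(480, 400, 3) (480, 462, 3) (480, 462, 3)
[0.50108261 0.22631688 0.10921338] [1.79948943e+02 7.51409278e-02 6.89131523e-01] [ 1.03006642 -0.30992341 -4.8817555 ] [-0.03929189 -0.03996995 -0.0748353 ]
```

View pics/m1.png

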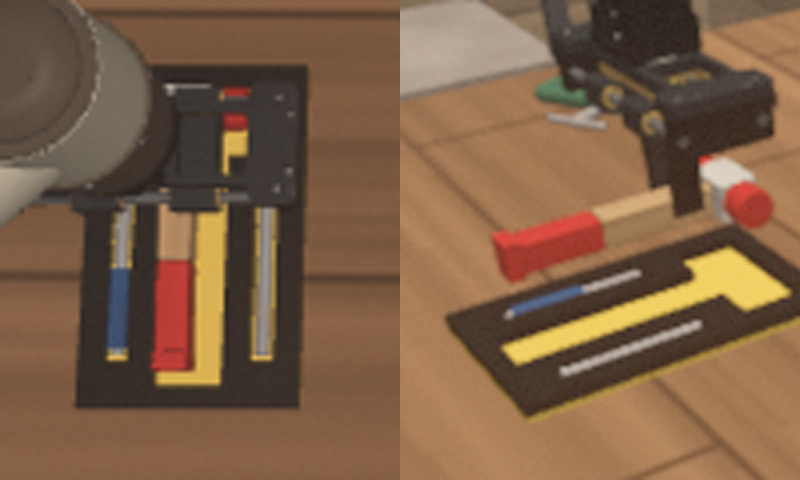

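The hammer hangs level over the tray. In the top view its handle end is at crop px (173,370) and mid-handle at (177,215).

```bash
python3 - <<'E'
from h import *
def T(x,y,z): return ray('top',[120+x/4-.4,185+y/4-.4],z)
e=T(173,370,.0995);n=T(177,215,.0965);w=(n-e)[:2];print(e,n,np.degrees(np.arctan2(w[1],w[0])),'grip',e[:2]+.13*np.array([1,.012]))
def S(x,y,z): f=4*120/135; return ray('side',[90+(x-400)/f-.4,90+y/f-.4],z)
print('side end top mid',S(507,243,.0995), 'head top', S(727,183,.0995))
E
```

```text
[0.37093272 0.21987911 0.0995    ] [0.46934547 0.22293634 0.0965    ] 1.7793455598007277 grip [0.50093272 0.22143911]
side end top mid [0.37303318 0.21349919 0.0995    ] head top [0.53145331 0.20631418 0.0995    ]
```

>>> {"fn": "drive_tool", "kwargs": {
  "plan": [
    [1,4,-15,0,0,0,0.1],
    [0,0,-15,0,0,0,0.1],
    [0,0,-12,0,0,0,0.1],
    [0,0,-6,0,0,0,0.1],
    [0,0,0,0,0,0,0.1]
  ]
}}

```text
time: 5.82
tool_pos: [0.5024, 0.2313, 0.0609]
orientation: [179.9, 0.1, 0.8]
force: [0.4, -0.2, -4.5]
finger_gap: 0.246
grasp_force: 29.9
```

>>> {"fn": "drive_tool", "kwargs": {
  "plan": [
    [0,0,-5,0,0,0,0.1],
    [0,0,-4,0,0,0,0.1],
    [0,0,-3,0,0,0,0.1],
    [0,0,-2,0,0,0,0.1],
    [0,0,0,0,0,0,0.1]
  ]
}}

```text
time: 6.45
tool_pos: [0.5025, 0.2315, 0.0474]
orientation: [180.0, 0.0, 0.8]
force: [-0.8, 0.1, -4.6]
finger_gap: 0.252
grasp_force: 29.9
```

>>> {"fn": "drive_tool", "kwargs": {
  "plan": [
    [0,0,-1.5,0,0,0,0.1],
    [0,0,-1,0,0,0,0.1],
    [0,0,-1,0,0,0,0.1],
    [0,0,0,0,0,0,0.1],
    [0,0,0,0,0,0,0.1]
  ]
}}

```text
time: 7.08
tool_pos: [0.5026, 0.2315, 0.0441]
orientation: [-180.0, -0.0, 0.8]
force: [0.3, 0.5, -4.2]
finger_gap: 0.248
grasp_force: 29.9
```

>>> {"fn": "drive_tool", "kwargs": {
  "plan": [
    [0,0,0,0,0,0,0.4],
    [0,0,0,0,0,0,0.6],
    [0,0,0,0,0,0,0.6],
    [0,0,0,0,0,0,0.6],
    [0,0,10,0,0,0,0.6]
  ]
}}

```text
time: 7.7
tool_pos: [0.5021, 0.2312, 0.0538]
orientation: [179.9, 0.1, 0.8]
force: [0.6, -0.0, -0.4]
finger_gap: 0.589
grasp_force: 0.0
```

>>> {"fn": "drive_tool", "kwargs": {
  "plan": [
    [0,0,30,0,0,0,0.6],
    [0,0,40,0,0,0,0.6],
    [0,0,40,0,0,0,0.6],
    [0,0,30,0,0,0,0.6],
    [0,0,0,0,0,0,0.6]
  ]
}}

```text
time: 8.32
tool_pos: [0.5039, 0.2324, 0.1977]
orientation: [-179.8, -0.3, 0.8]
force: [0.3, -0.7, -0.7]
finger_gap: 0.598
grasp_force: 0.0
```

>>> {"fn": "drive_tool", "kwargs": {
  "plan": [
    [0,50,20,0,0,0,0.6],
    [0,50,0,0,0,0,0.6],
    [0,50,0,0,0,0,0.6],
    [0,50,0,0,0,0,0.6],
    [0,0,0,0,0,0,0.6]
  ]
}}

```text
time: 8.95
tool_pos: [0.5016, 0.4341, 0.2119]
orientation: [179.9, 0.1, 0.9]
force: [-0.0, -0.8, 0.4]
finger_gap: 0.603
grasp_force: 0.0
```

```bash
python3 - <<'E'
from h import *
a=snap('top','t2.png');b=snap('side','s2.png')
f=4*120/135
A=cv2.resize(a[185:305,120:220],None,fx=4,fy=4,interpolation=2);B=cv2.resize(b[90:225,90:202],None,fx=f,fy=f,interpolation=2)
cv2.imwrite('pics/m2.png',np.hstack([A,B])[:,:800,::-1].copy())
E
```

```text
(no output)
```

View pics/m2.png

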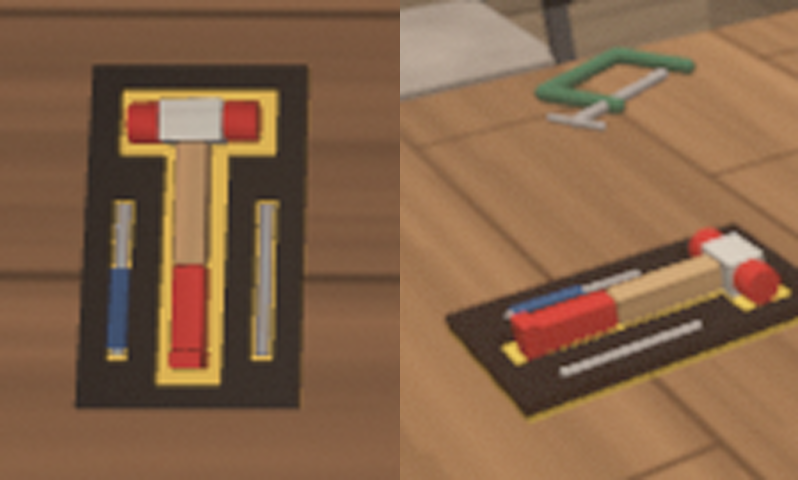

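The hammer lies in the recess with yellow showing all round the head (crop 127–260, y 120) and the handle (end at 188,367), and the gripper is clear.

```bash
python3 -c "
from workcell import manip
print(manip.sign_off())"
```

```text
the job is handed in; nothing more can be done
None
```

The red-faced hammer is lying in the hammer-shaped recess, released and with the gripper clear of it; the steel hammer and ring were not approached, and I handed the job in at about 9 s (no verdict was returned).

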